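# Seat the coffee press in the brewing stand and press it

### The arm

A 6-joint arm with a two-finger parallel gripper is mounted at the origin on a cart in front of the work surface, level with it; the furniture and walls round the work are solid. World frame = base frame: x ahead of the robot, y to its left, z up, the work surface at z = 0. Lengths are in m, angles in rad, forces in N, time in s.
With the tool pointing down it reaches from about 0.35 to 0.775 m from the base axis. Payload 5.5 kg.
Tool frame: the origin (TCP) lies at the very end of the fingers, on their centre line; the grasp point (between the pads) lies env.pinch_z behind it (env.pinch_z is the distance from the TCP to the grasp point, in m); z points along the fingers, y is the line along which they close (so a half turn about z gives the same grasp; the last joint's range is limited). The gripper opens to 85 mm and grips with 20 to 120 N. Pads are 22 mm wide; open, the fingers measure 114 mm over their backs; the gripper's body (76 mm by 85 mm) begins 54 mm behind the grasp point. The pads swing forward as they close: fully open they stand 13 mm farther back than shut.
Start: joints at [1.13, 0.313, 0.046, 1.304, 0, 1.431], TCP at [0.17, 0.549, 0.207] pointing down, gripper open.
Joint ranges: [-2.76, 2.76], [-0.86, 1.69], [-1.03, 1.26], [-2.2, 2.34], [-1.47, 1.5], [-3.14, 3.14]. Speed limits (rad/s): [2.57, 2.57, 3.14, 3.14, 3.14, 3.14].

### API

Orientations are given as a unit quaternion [w, x, y, z].
In Python, from workcell import env, eyes gives the robot as it stands.
- The arm moves only by the shell command python3 -m jog 'ROWS' [FORCE]. ROWS is JSON, one flat list of numbers, 7 for each row, row after row: the shift along the world's x, y, z as a fraction of full scale, then the turn, a rotation vector about the world's x, y, z as a fraction of full scale, then the opening, from -1 (shut) to 1 (fully open), so that 0 is half open. A call has 1 to 12 rows; each row is the pose to reach, as a shift and turn from the pose commanded when the call began, turning the shorter way round; what a row does not reach only later rows make up. Full scale, the value 1, is 20 cm for a shift and pi rad for a turn. A row lasts 1/12 s, in which the tool goes at most 41.7 mm and 7.16 degrees, less where a joint would pass 70% of its speed; a pose out of reach is approached as far as the arm can. A call with a number of a shift or a turn outside -1 to 1 is refused whole. A call with a gripper value outside its range is refused whole. The fingers move at their own pace and stop on an object; FORCE is the grip in N (left out, the last holds). Time passes only in rows, so rows that repeat a pose let the fingers close. It gives the time, the measured TCP pose, the force, the opening and the grip force at its end, in the units of the state.
- env.get_state(): the state, without advancing time (a new reading comes with each control period).
- eyes.read_camera(name): name is "scene" or "top" or "wrist"; returns (picture, depth): 400x640x3 uint8, red, green, blue; 400x640 float32, m along the optical axis (not along the pixel's ray), 0 where there is no reading.
- eyes.calibration(name): a dict with "fx", "fy", "cx", "cy" (pixels), "k1" (the pictures are not rectified: a ray, as slopes to the right and down, at radius r is drawn at 1 + k1 r^2 times it, then the intrinsics apply), "R" (3x3) and "t" (3): a world point X has camera coordinates R X + t; the wrist camera has in their place "tool_from_camera" (4x4, takes a point from camera to tool coordinates, whose origin is the TCP and whose axes are the flange's). Camera axes: x right, y down, z forward; pixel columns grow to the right and rows downward; lengths in m; the calibration is good to about 2 mm. A picture is of the moment at which its call begins: read the wrist's pose just before it. calibration takes no time and is no camera call.
- env.hand_in(): hands the job in; it is judged then, once.
The state is a dict: "clock": time; "joint_pos": joint angles; "qvel": joint speeds; "tau": joint torques, N m; "tcp_pos": TCP position; "orientation": TCP orientation; "wrist_force": force on the tool from outside, world axes, zero at the start; "ft_torque": the same for the moment, N m; "finger_gap": finger opening in m; "grip_force": force on a finger pad.
Only numpy, scipy, OpenCV 4.12 (cv2) and the standard library are available. Lean on these libraries where they do the work, as an engineer would, in place of code of your own. Each camera call takes 0.05 s, during which the arm holds its last target. There are 200 camera calls.

### The job

Get the hand coffee press ready over the mug: keeping it upright, slide it from the open side into the slotted fork of the brewing stand until its flange lies under the keeper and it has snapped fully home, and only then push its plunger all the way down. Be gentle: feel for the fork, whose height on the column is not known exactly, and never force the press against the stand. Leave the mug and everything else on the counter where it is.

Things in the scene. Friction and masses are not known exactly. Their poses are not given: they have to be found in the camera images.
- press: Loose hand coffee press, about 0.27 kg, upright on the counter: smoky round barrel 46 mm wide, 100 mm tall (black cap as foot). Round flange 78 mm wide, 5 mm thick, underside 26 mm above the foot. Origin: centre of the foot; z up the barrel; yaw is of no matter. Grip the plain barrel from above, 31 to 100 mm above the foot; the plunger rises above it.
- plunger (a joint): How far the plunger is pushed into the barrel, m: 0 to 0.003 at the start (raised), 0.018 fully down against its stop. A seal drags with about 7 N all the way, so it stays where it is left.
- plunger_top (a point): Centre of the plunger's flat black top (disc 43 mm wide): 124 mm above the press's foot with the joint at 0, 106 mm when fully down.
- stand: Brewing stand, fixed: drip base 180 x 136 mm, 15 mm high (x -78 to 102 mm); 18 mm steel column at x = 78 mm, 181 mm high; steel fork clamped to the column. Origin: on the counter, under the axis of the press when home; x points from the fork's open mouth to the column (the press slides in along +x), z up. A seated press's foot is 118 to 142 mm above the counter.
- fork_home (a point): Where the flange's underside centre comes to lie when home, at the fork's middle height (156 mm up, on the stand's origin axis; axes as the stand). The point is fixed to the base: the real fork plate is clamped up to 12 mm lower or higher, not reported, so feel for it. Plate 8 mm thick; slot 49 mm wide, from 70 mm before home (flared from 92 mm) to the end stop at home.
- fork_mouth (a point): Point 60 mm before fork_home along -x (same height, axes as the stand). With the press's axis here the plate is open above: its flange can be lowered onto the two prongs, barrel between them. Nearest parts further in: two spring balls 19 mm before home at the sides, then the keeper's square front edge 10 mm before home, its underside only 8 mm above the plate.
- keeper (a point): Nominal centre of the keeper's top, 12 mm above fork_home; it shares the fork's unknown height. It starts 10 mm before home: channel 8 mm high, 82 mm wide, for the flange; 4 mm plate over it with a 52 mm slot; backrest behind the barrel, to 26 mm above the fork plate. The balls (71 mm apart) resist the flange with 3 to 7 N from 36 to 19 mm before home, then snap behind it.
- mug: Teal mug, 93 mm tall, loose, standing on the drip base under the fork and to stay there: its rim is at least 8 mm under the foot of the seated press. Origin: underside, 13 mm from the bowl's axis.
- pen: Bystander: black pen 145 mm long lying at the front of the counter.
- stirrers: Bystander: black cup of wooden stirrers, 142 mm tall. Origin: underside.
- keep_cup: Bystander: reusable cup with a cork band, 100 mm tall. Origin: underside.
- tamper_1: Bystander: coffee tamper with a wooden handle, 83 mm tall. Origin: underside.
- lids: Bystander: stack of cup lids, 45 mm tall. Origin: underside.
- spoon: Bystander: teaspoon 132 mm long lying at the front of the counter.
- sign: Bystander: small black tag sign on a foot, 74 mm tall. Origin: underside.
Mind the look-alikes: they are no part of the job. What is shaped like the press but yellow is not meant.

How it is judged:
On the way, in this order (a step that is already met when the one before it is completed fails the run):
1. the press is snapped home in the fork, upright, with its plunger still raised (x of press in the frame of stand between -0.0045 and 0.004 m and y of press in the frame of stand between -0.004 and 0.004 m and z of press in the frame of stand between 0.113 and 0.148 m and angle between press's own z axis and vertical below 0.07 rad and value of joint plunger below 0.008 m), for 0.2 s.
2. the plunger is pushed all the way down with the press home (x of press in the frame of stand between -0.0045 and 0.004 m and y of press in the frame of stand between -0.004 and 0.004 m and z of press in the frame of stand between 0.113 and 0.148 m and angle between press's own z axis and vertical below 0.07 rad and value of joint plunger above 0.016 m), for 0.2 s.
At the end, for the whole second after the job is handed in: The press hangs at rest in the fork by its flange, within about 4 mm of home and 4 degrees of upright, its plunger within 2 mm of fully down; the mug still stands upright below it on the base (all of step 2 and contact force between press and stand above 0.5 N and linear speed of press below 0.02 m/s and horizontal distance between mug and stand below 0.035 m and angle between mug's own z axis and vertical below 0.1 rad); the robot touches nothing.
It fails at once if the press is forced against the stand with more than 35 N (contact force between press and stand above 35 N).
It fails at once if the robot bears on the stand with more than 25 N (contact force between any of the fingers, the arm and stand above 25 N).
It fails at once if the press is tipped by more than 25 degrees (angle between press's own z axis and vertical above 0.44 rad).
It fails at once if the mug is moved by more than 20 mm or tipped (distance of mug from where it was at the start of the episode above 0.02 m or angle between mug's own z axis and vertical above 0.3 rad).
It fails at once if another thing on the counter is moved by more than 30 mm (distance of any of tamper_1, spoon from where it was at the start of the episode above 0.03 m).
It also fails if it takes over 54 s, if anything falls off the work surface, if the arm or the gripper's body presses on something with over 40 N, if the wrist force passes 120 N, or if a joint passes its speed limit or range.

## Working session

There is one attempt and no reset: what is moved stays moved. The work goes in short steps, Python scripts to look and compute and a shell command to move; the robot and the scene stay as the last step left them, time stands still between calls to the robot, and variables do not carry over. Pictures are saved under pics/ and viewed, at most 14 in all, crops included, and the job is handed in when it is done.

```bash
mkdir -p pics; cat > h.py <<'E'
import numpy as np, cv2
from workcell import env, eyes
from scipy.spatial.transform import Rotation as Rn
def cloud(name, st=None):
    st=env.get_state(); img,d=eyes.read_camera(name); c=eyes.calibration(name)
    v,u=np.mgrid[0:400,0:640].astype(float)
    K=np.array([[c['fx'],0,c['cx']],[0,c['fy'],c['cy']],[0,0,1.]])
    p=cv2.undistortPoints(np.stack([u.ravel(),v.ravel()],1)[:,None],K,np.array([c['k1'],0,0,0,0.]))[:,0]
    P=np.c_[p,np.ones(len(p))]*d.reshape(-1,1)
    if 'R' in c: W=(P-np.array(c['t']))@np.array(c['R'])
    else:
        T=np.array(c['tool_from_camera']); q=st['orientation']
        W=(P@T[:3,:3].T+T[:3,3])@Rn.from_quat([q[1],q[2],q[3],q[0]]).as_matrix().T+np.array(st['tcp_pos'])
    W[d.ravel()==0]=np.nan
    return img,W.reshape(400,640,3)
E
python3 - <<'E'
from h import *
print(env.get_state(),env.pinch_z)
ims=[]
for n in('scene','top'):
    i,W=cloud(n); np.save(n+'.npy',W); cv2.imwrite(f'pics/{n}.png',i[:,:,::-1])
E
```

```text
{'clock': 0.0, 'joint_pos': array([ 1.13040894e+00,  3.13998989e-01,  4.49946645e-02,  1.30357389e+00,
       -1.10028978e-05,  1.43118075e+00]), 'qvel': array([ 1.22587704e-03,  4.24194107e-04,  7.06365543e-04,  4.49205894e-05,
       -1.61749037e-03, -5.63997233e-04]), 'tau': array([ 6.91635455e-05, -4.80625069e+01,  2.98533171e+01,  1.93502696e-02,
       -3.18947923e-04, -1.10824698e-05]), 'tcp_pos': array([0.17013872, 0.54869144, 0.20601611]), 'orientation': array([-2.49496483e-04,  1.49819628e-01,  9.88712944e-01, -8.55312807e-04]), 'wrist_force': array([ 0.15245483, -0.08697587,  0.7302394 ]), 'ft_torque': array([ 0.01794775, -0.03503491, -0.03100796]), 'grip_force': 0.0, 'finger_gap': 0.08532427111740751} 0.0187
```

View pics/scene.png

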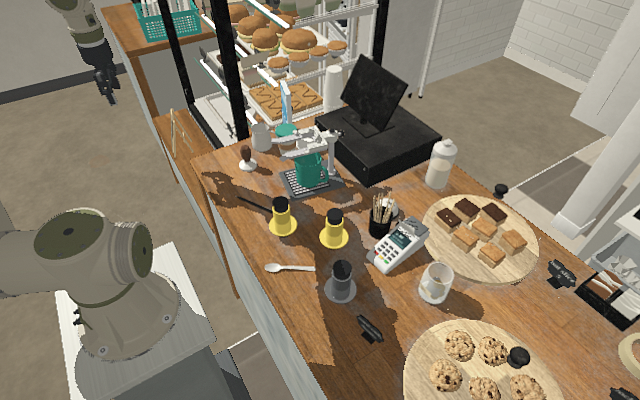

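View pics/top.png

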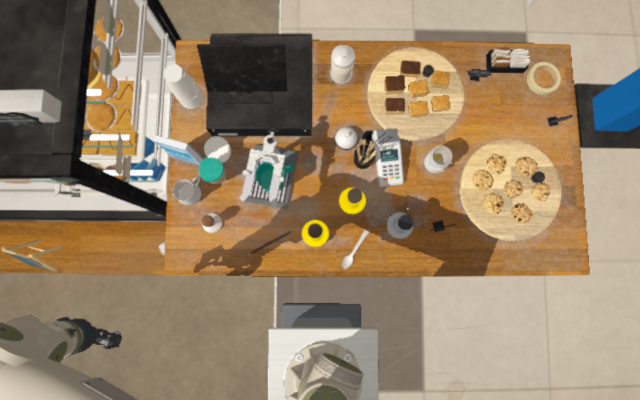

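The scene has one smoky press at scene (341,280) / top (400,224). The two look-alikes at top (352,200) and (315,233) are yellow, so they are not meant. The stand with the mug is at top (268,175), with its fork mouth apparently facing down in the image and its column at (268,142).

```bash
python3 - <<'E'
from h import *
W=np.load('top.npy'); S=np.load('scene.npy')
a=cv2.imread('pics/top.png'); b=cv2.imread('pics/scene.png')
A=cv2.resize(a[125:245,225:425],(800,480),interpolation=cv2.INTER_CUBIC)
cv2.imwrite('pics/crop1.png',A)
B=cv2.resize(b[110:310,230:390],(480,600),interpolation=cv2.INTER_CUBIC); cv2.imwrite('pics/crop2.png',B)
for n,(u,v) in dict(press=(400,219),flange=(400,236),y1=(352,195),y2=(315,230),col=(269,140),base=(255,200),spoon=(355,249),tam=(211,222),pen=(270,243)).items(): print(n,W[v,u].round(3))
# column & tall points
for nm,C in(('top',W),('scene',S)):
  m=(C[...,2]>.172)&(C[...,2]<.2)&(C[...,0]>.3)&(C[...,0]<.9)&(C[...,1]>-.1)&(C[...,1]<.4)
  print(nm,'z>.172',m.sum(),np.median(C[m],0).round(3))
  m=(C[...,2]>.035)&(C[...,2]<.135)&(abs(C[...,0]-W[219,400,0])<.06)&(abs(C[...,1]-W[219,400,1])<.06)
  print('press',m.sum(),C[m].min(0).round(3),C[m].max(0).round(3),np.median(C[m],0).round(3))
E
```

```text
press [ 0.457 -0.21   0.124]
flange [ 0.416 -0.224  0.034]
y1 [ 0.523 -0.078  0.126]
y2 [0.426 0.024 0.127]
col [0.663 0.148 0.183]
base [0.525 0.205 0.011]
spoon [ 0.379 -0.094  0.01 ]
tam [0.451 0.32  0.077]
pen [0.397 0.158 0.004]
top z>.172 1445 [0.837 0.191 0.181]
press 321 [ 0.413 -0.259  0.035] [ 0.484 -0.186  0.133] [ 0.446 -0.217  0.121]
scene z>.172 1020 [0.838 0.19  0.182]
press 654 [ 0.416 -0.252  0.035] [ 0.469 -0.206  0.127] [ 0.439 -0.238  0.101]
```

View pics/crop1.png

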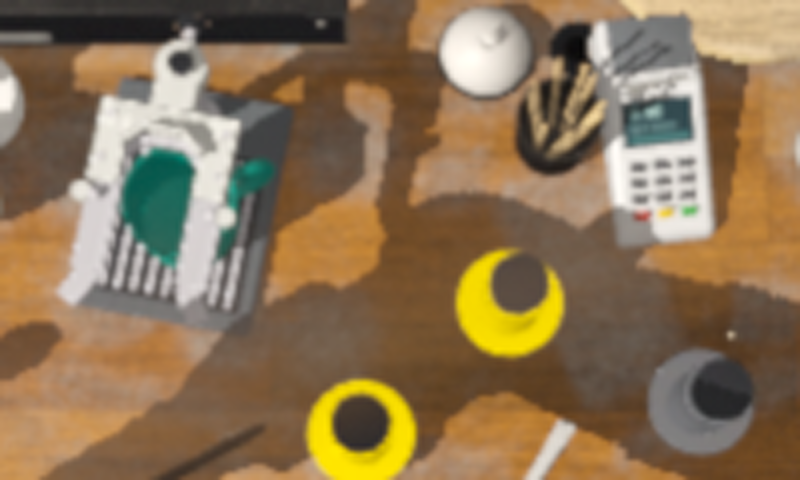

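View pics/crop2.png

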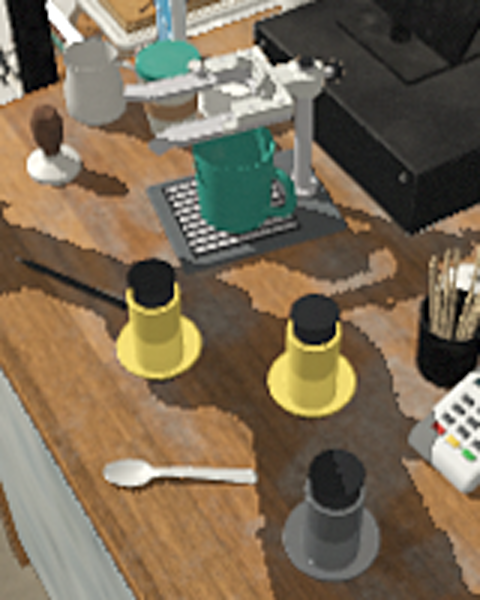

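The crops confirm it: the grey (smoky) press stands on its own at the right, and the fork opens toward the robot with the column at the back. Next I fit the stand's pose.

```bash
python3 - <<'E'
from h import *
W=np.load('top.npy').reshape(-1,3); S=np.load('scene.npy').reshape(-1,3)
def box(C,x0,x1,y0,y1,z0,z1): return C[(C[:,0]>x0)&(C[:,0]<x1)&(C[:,1]>y0)&(C[:,1]<y1)&(C[:,2]>z0)&(C[:,2]<z1)]
for n,C in(('top',W),('scene',S),('both',np.r_[W,S])):
  c=box(C,.6,.71,.08,.25,.172,.2); print(n,'col',len(c),c.mean(0).round(4))
  f=box(C,.42,.71,.06,.3,.130,.2); r=cv2.minAreaRect(f[:,:2].astype(np.float32)); print(' fork',len(f),r,np.percentile(f[:,2],[5,25,50,75,95]).round(3))
  b=box(C,.42,.72,.05,.31,.007,.022); r=cv2.minAreaRect(b[:,:2].astype(np.float32)); print(' base',len(b),r)
  p=box(C,.5,.545,.06,.3,.130,.19); print(' prong z',np.median(p[:,2]).round(4) if len(p) else 0)
  for lo in np.arange(.49,.62,.02):
    p=box(C,lo,lo+.02,.06,.3,.135,.175); y=np.sort(p[:,1])
    if len(y)>4:
      k=np.argmax(np.diff(y)); print('   ',lo.round(2),y[0].round(3),y[k].round(3),y[k+1].round(3),y[-1].round(3))
# press: fit circles
for n,C in(('top',W),('scene',S)):
  t=box(C,.40,.51,-.29,-.16,.118,.13); print(n,'ptop',len(t),t[:,:2].mean(0).round(4),cv2.minEnclosingCircle(t[:,:2].astype(np.float32)),np.median(t[:,2]))
  t=box(C,.38,.51,-.30,-.15,.024,.04); print(n,'flange',len(t),cv2.minEnclosingCircle(t[:,:2].astype(np.float32)))
E
```

```text
top col 402 [0.6314 0.1556 0.177 ]
 fork 1284 ((0.598390519618988, 0.16013848781585693), (0.10867615044116974, 0.2100193202495575), 79.26378631591797) [0.158 0.162 0.17  0.174 0.181]
 base 1321 ((0.5710386037826538, 0.1804586797952652), (0.25618743896484375, 0.30050748586654663), 88.99665832519531)
 prong z 0.1622
    0.49 0.128 0.145 0.21 0.223
    0.51 0.126 0.148 0.197 0.227
    0.53 0.124 0.145 0.194 0.218
    0.55 0.113 0.14 0.189 0.214
    0.57 0.116 0.137 0.186 0.219
    0.59 0.111 0.155 0.176 0.205
    0.61 0.106 0.135 0.138 0.203
scene col 209 [0.6251 0.1496 0.1768]
 fork 1077 ((0.5949418544769287, 0.15428650379180908), (0.10869761556386948, 0.21027307212352753), 78.95024871826172) [0.155 0.16  0.163 0.172 0.18 ]
 base 1082 ((0.579149067401886, 0.1997988224029541), (0.22885386645793915, 0.29888391494750977), 84.65554809570312)
 prong z 0.1605
    0.49 0.124 0.145 0.202 0.22
    0.51 0.121 0.146 0.192 0.22
    0.53 0.111 0.145 0.19 0.216
    0.55 0.107 0.141 0.186 0.212
    0.57 0.11 0.136 0.182 0.214
    0.59 0.107 0.137 0.153 0.203
    0.61 0.104 0.157 0.161 0.204
both col 
[... 241 characters left out ...]
221611023, 0.30050748586654663), 88.99665832519531)
 prong z 0.1613
    0.49 0.124 0.145 0.202 0.223
    0.51 0.121 0.148 0.192 0.227
    0.53 0.111 0.145 0.19 0.218
    0.55 0.107 0.141 0.186 0.214
    0.57 0.11 0.137 0.182 0.219
    0.59 0.107 0.162 0.172 0.205
    0.61 0.104 0.144 0.146 0.204
top ptop 180 [ 0.4494 -0.2242] ((0.4495280086994171, -0.22402013838291168), 0.02149680256843567) 0.12330494616263807
top flange 272 ((0.44963598251342773, -0.22408811748027802), 0.03912391513586044)
scene ptop 254 [ 0.4467 -0.2282] ((0.44767290353775024, -0.22752071917057037), 0.021890634670853615) 0.12344367703050664
scene flange 394 ((0.44774067401885986, -0.2276422083377838), 0.039624668657779694)
```

```bash
python3 -m jog '[1,-1,0.5,0,0,0.0345,1, 1,-1,0.5,0,0,0.0345,1, 1,-1,0.5,0,0,0.0345,1, 1,-1,0.5,0,0,0.0345,1, 1,-1,0.5,0,0,0.0345,1, 1,-1,0.5,0,0,0.0345,1, 1,-1,0.5,0,0,0.0345,1, 1,-1,0.5,0,0,0.0345,1]' && python3 -m jog '[0.25,-1,0,0,0,0,1, 0.25,-1,0,0,0,0,1, 0.25,-1,0,0,0,0,1, 0.25,-1,0,0,0,0,1, 0.25,-1,0,0,0,0,1, 0.25,-1,0,0,0,0,1, 0.25,-1,0,0,0,0,1]'
```

```text
clock: 0.77
tcp_pos: [0.3744, 0.3461, 0.3088]
orientation: [0.002, 0.099, 0.995, 0.0]
wrist_force: [0.1, 0.3, 0.2]
finger_gap: 0.0854
grip_force: 0.0
clock: 1.35
tcp_pos: [0.4206, 0.1474, 0.3065]
orientation: [-0.0, 0.099, 0.995, 0.0]
wrist_force: [0.0, 0.1, -0.0]
finger_gap: 0.0851
grip_force: 0.0
```

```bash
python3 - <<'E'
from h import *
i,W=cloud('wrist'); np.save('w1.npy',W); cv2.imwrite('pics/w1.png',i[:,:,::-1])
c=eyes.calibration('wrist');print(np.array(c['tool_from_camera']).round(3))
E
```

```text
[[-0.    -0.959 -0.283  0.071]
 [ 1.    -0.    -0.001  0.001]
 [ 0.001 -0.283  0.959 -0.167]
 [ 0.     0.     0.     1.   ]]
```

View pics/w1.png

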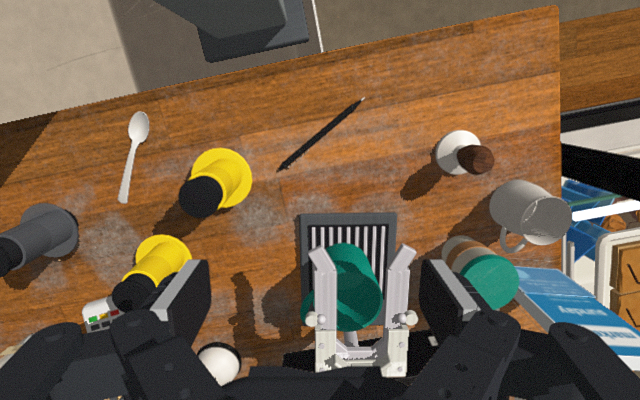

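The wrist view shows the fork: prongs at columns 325 and 395, the two spring balls at (326,318) and (406,318), and the keeper starting below row 330. The smoky press is at the far left, (40,240).

```bash
python3 - <<'E'
from h import *
W=np.load('w1.npy'); im=cv2.imread('pics/w1.png')
def med(u,v,r=2): return np.nanmedian(W[v-r:v+r+1,u-r:u+r+1].reshape(-1,3),0)
L=med(326,317);R=med(406,318);print('balls',L.round(4),R.round(4),np.linalg.norm((L-R)[:2]))
F=W.reshape(-1,3)
yaw=-.195
for z0,z1 in((.150,.178),):
  m=(W[...,2]>z0)&(W[...,2]<z1)
  for v in range(255,345,6):
    us=np.where(m[v,300:420])[0]+300
    if len(us)<6: continue
    g=np.argmax(np.diff(us)); a,b=us[g],us[g+1]
    print(v,'u',us[0],a,b,us[-1],W[v,us[0],:2].round(3),W[v,a].round(4),W[v,b].round(4),'mid',((W[v,a]+W[v,b])/2)[:2].round(4),'w',np.linalg.norm((W[v,a]-W[v,b])[:2]).round(4))
print('prong z',med(322,290),med(398,290),'keeper',med(322,345),med(398,345), med(330,360),med(395,360))
# base corners
for uv in((302,214),(395,214)): print('basecorner',med(*uv))
# tip depth
p=F[(F[:,2]>.15)&(F[:,2]<.178)&(abs(F[:,1]-.17)<.08)&(F[:,0]<.56)]
r=cv2.minAreaRect(F[(F[:,2]>.15)&(F[:,2]<.19)&(abs(F[:,1]-.16)<.08)&(F[:,0]<.72)&(F[:,0]>.45)][:,:2].astype(np.float32));print(r)
cv2.imwrite('pics/w1c.png',cv2.resize(im[240:400,290:430],(525,600),interpolation=cv2.INTER_CUBIC))
E
```

```text
balls [0.5633 0.1308 0.1618] [0.5766 0.2093 0.1687] 0.07958909225320167
255 u 308 328 393 414 [0.494 0.127] [0.4994 0.1453 0.157 ] [0.5126 0.2076 0.1556] mid [0.506  0.1765] w 0.0637
261 u 312 331 389 410 [0.5   0.129] [0.5048 0.1472 0.1601] [0.519  0.2031 0.1541] mid [0.5119 0.1751] w 0.0577
267 u 316 334 386 407 [0.508 0.132] [0.5115 0.1489 0.1605] [0.5246 0.1992 0.1548] mid [0.518 0.174] w 0.052
273 u 314 335 386 409 [0.512 0.129] [0.5175 0.1487 0.1615] [0.5286 0.1977 0.1593] mid [0.5231 0.1732] w 0.0503
279 u 314 335 385 408 [0.52  0.127] [0.5238 0.1475 0.1617] [0.5363 0.1961 0.157 ] mid [0.53   0.1718] w 0.0501
285 u 314 335 385 408 [0.526 0.126] [0.5293 0.1464 0.1634] [0.5426 0.1951 0.1575] mid [0.5359 0.1708] w 0.0504
291 u 314 335 385 407 [0.533 0.125] [0.5369 0.1451 0.1617] [0.5479 0.1939 0.1597] mid [0.5424 0.1695] w 0.05
297 u 314 335 384 407 [0.538 0.124] [0.5433 0.1439 0.162 ] [0.5564 0.1923 0.1568] mid [0.5499 0.1681] w 0.0501
303 u 314 335 384 407 [0.546 0.122] [0.5504 0.1427 0.1614] [0.5636 0.1913 0.1563] mid [0.557 0.167] w 0.0504
309 u 314 335 384 406 [0.552 0.121] 
[... 349 characters left out ...]
4] [0.5909 0.1862 0.1575] mid [0.5845 0.1619] w 0.0502
333 u 315 335 383 408 [0.572 0.118] [0.5764 0.1373 0.1732] [0.5976 0.1851 0.1582] mid [0.587  0.1612] w 0.0523
339 u 315 337 380 407 [0.579 0.117] [0.597  0.1366 0.1561] [0.6067 0.1812 0.1553] mid [0.6019 0.1589] w 0.0456
prong z [0.53309244 0.13274316 0.16191238] [0.54813183 0.20658673 0.16153138] keeper [0.58662616 0.12213232 0.174751  ] [0.60213865 0.19671279 0.17401738] [0.60648819 0.12656095 0.17411613] [0.62015746 0.1914667  0.17400087]
basecorner [0.5012301  0.11375113 0.00911526]
basecorner [0.52641277 0.23931958 0.01037142]
((0.5621410012245178, 0.16693824529647827), (0.11167070269584656, 0.14269618690013885), 75.92140197753906)
```

View pics/w1c.png

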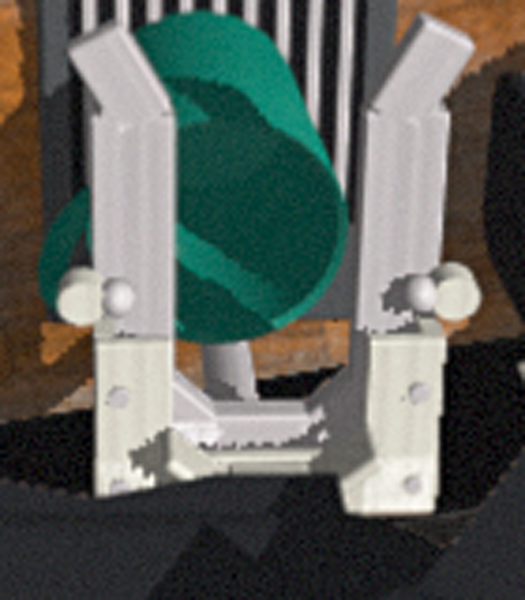

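```bash
python3 -m jog '[0.07,-1,0,0,0,0,1, 0.07,-1,0,0,0,0,1, 0.07,-1,0,0,0,0,1, 0.07,-1,0,0,0,0,1, 0.07,-1,0,0,0,0,1]' && python3 -m jog '[0.07,-0.865,-0.5,0,0,0,1, 0.07,-0.865,-0.5,0,0,0,1, 0.07,-0.865,-0.5,0,0,0,1, 0.07,-0.865,-0.5,0,0,0,1, 0.07,-0.865,-0.5,0,0,0,1, 0.07,-0.865,-0.5,0,0,0,1, 0.07,-0.865,-0.5,0,0,0,1, 0.07,-0.865,-0.5,0,0,0,1]'; python3 - <<'E'
from h import *
i,W=cloud('wrist'); cv2.imwrite('pics/w2.png',i[:,:,::-1])
F=W.reshape(-1,3); F=F[(abs(F[:,0]-.448)<.08)&(abs(F[:,1]+.226)<.08)]
for a,b in((.115,.130),(.024,.038)):
  t=F[(F[:,2]>a)&(F[:,2]<b)]; print(len(t),t.min(0) if len(t) else 0,t.max(0) if len(t) else 0,cv2.minEnclosingCircle(t[:,:2].astype(np.float32)) if len(t) else 0)
E
```

```text
clock: 1.82
tcp_pos: [0.4345, -0.0511, 0.3068]
orientation: [0.0, 0.094, 0.996, 0.0]
wrist_force: [0.8, 0.1, 0.2]
finger_gap: 0.0859
grip_force: 0.0
clock: 2.48
tcp_pos: [0.4488, -0.2221, 0.2068]
orientation: [-0.0, 0.095, 0.995, 0.001]
wrist_force: [-0.1, 0.2, -0.2]
finger_gap: 0.0857
grip_force: 0.0
2525 [ 0.42851744 -0.24592261  0.11909231] [ 0.47056776 -0.20378191  0.12603503] ((0.44951868057250977, -0.22516149282455444), 0.021503256633877754)
2043 [ 0.41162472 -0.26378455  0.02883068] [ 0.48011306 -0.18636406  0.03774748] ((0.4497855305671692, -0.22514860332012177), 0.03888464719057083)
```

View pics/w2.png

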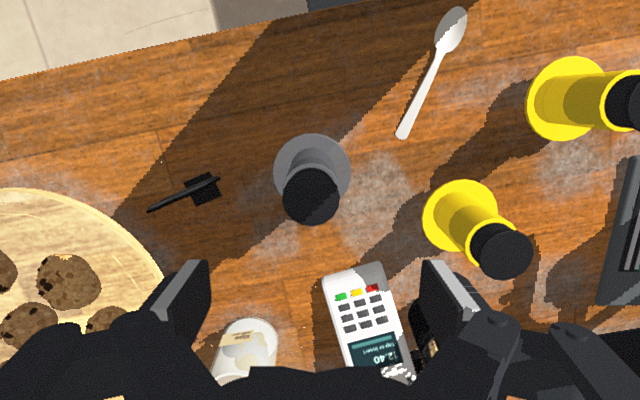

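The wrist view shows the smoky press just ahead of the gripper centre at (311,190). It measures (0.4497, -0.2251) with its top at 0.124, which matches the other cameras.

```bash
python3 -m jog '[0.005,-0.015,-0.15,0,0,0,1, 0.005,-0.015,-0.3,0,0,0,1, 0.005,-0.015,-0.45,0,0,0,1, 0.005,-0.015,-0.58,0,0,0,1, 0.005,-0.015,-0.66,0,0,0,1, 0.005,-0.015,-0.69,0,0,0,1, 0.005,-0.015,-0.69,0,0,0,1]' && python3 -m jog '[0,0,0,0,0,0,-0.5, 0,0,0,0,0,0,-0.5, 0,0,0,0,0,0,-0.5, 0,0,0,0,0,0,-0.5, 0,0,0,0,0,0,-0.5, 0,0,0,0,0,0,-0.5, 0,0,0,0,0,0,-0.5, 0,0,0,0,0,0,-0.5]' 40
```

```text
clock: 3.12
tcp_pos: [0.4492, -0.225, 0.0685]
orientation: [-0.001, 0.095, 0.995, 0.001]
wrist_force: [-0.1, 0.8, 0.5]
finger_gap: 0.0855
grip_force: 0.0
clock: 3.78
tcp_pos: [0.4508, -0.2273, 0.0709]
orientation: [0.002, 0.096, 0.995, -0.0]
wrist_force: [0.6, 1.4, 6.9]
finger_gap: 0.043
grip_force: 39.7
```

```bash
python3 -m jog '[0,0,0,0,0,0,-0.5, 0,0,0.02,0,0,0,-0.5, 0,0,0.1,0,0,0,-0.5, 0,0,0.2,0,0,0,-0.5, 0,0,0.3,0,0,0,-0.5, 0,0,0.3,0,0,0,-0.5, 0,0,0.3,0,0,0,-0.5]'; python3 - <<'E'
from h import *
i,W=cloud('wrist'); i2,S=cloud('scene'); cv2.imwrite('pics/w3.png',np.hstack([cv2.resize(i,(480,300)),cv2.resize(i2[220:310,300:390],(300,300),interpolation=cv2.INTER_CUBIC)])[:,:,::-1])
E
```

```text
clock: 4.37
tcp_pos: [0.4501, -0.2274, 0.1298]
orientation: [0.001, 0.096, 0.995, -0.001]
wrist_force: [-0.4, -0.1, -3.5]
finger_gap: 0.0427
grip_force: 41.4
```

View pics/w3.png

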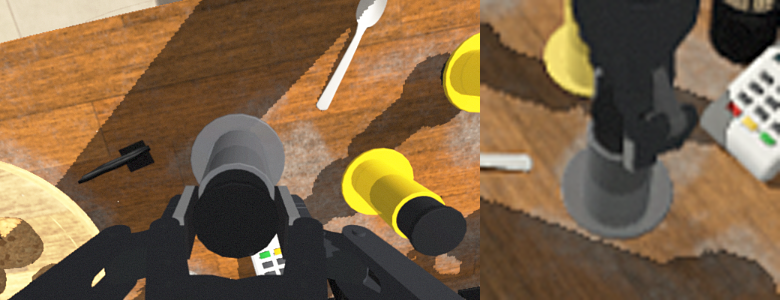

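The press is gripped and lifted: its flange is clear of the counter and the pads sit at its upper barrel. I'll check the plunger height and tilt in the depth.

```bash
python3 - <<'E'
from h import *
i,W=cloud('wrist'); t=np.array(env.get_state()['tcp_pos']); print(t)
F=W.reshape(-1,3); D=F-t
c=F[(np.hypot(D[:,0],D[:,1])<.045)]
h,e=np.histogram(c[:,2],bins=np.arange(.05,.22,.005)); print([(round(a,3),int(b)) for a,b in zip(e,h) if b>30])
def circ(lo,hi):
  p=c[(c[:,2]>lo)&(c[:,2]<hi)]; A=np.c_[p[:,:2],np.ones(len(p))]; 
  if len(p)>50:
    z,_,_,_=np.linalg.lstsq(A,p[:,2],rcond=None); print(lo,len(p),np.median(p[:,2]).round(4),cv2.minEnclosingCircle(p[:,:2].astype(np.float32)),'slope',z.round(3))
zt=np.percentile(c[np.hypot(*(c-t)[:,:2].T)<.012][:,2],50);print('top',zt)
circ(zt-.003,zt+.003)
for k in(.085,.089,.093,.097): circ(zt-k-.003,zt-k+.003)
E
```

```text
[ 0.44845566 -0.22620922  0.12758603]
[(np.float64(0.085), 4523), (np.float64(0.09), 778), (np.float64(0.095), 131), (np.float64(0.1), 143), (np.float64(0.105), 153), (np.float64(0.11), 170), (np.float64(0.115), 169), (np.float64(0.12), 192), (np.float64(0.125), 205), (np.float64(0.13), 231), (np.float64(0.135), 244), (np.float64(0.14), 268), (np.float64(0.145), 292), (np.float64(0.15), 322), (np.float64(0.155), 1485), (np.float64(0.16), 685), (np.float64(0.165), 795), (np.float64(0.17), 641), (np.float64(0.175), 1819), (np.float64(0.18), 9051), (np.float64(0.185), 622), (np.float64(0.19), 1174), (np.float64(0.195), 783), (np.float64(0.2), 1467), (np.float64(0.205), 3830), (np.float64(0.21), 2442)]
top 0.18125807194018728
0.17825807194018728 10251 0.1808 ((0.4426961839199066, -0.22461794316768646), 0.035287149250507355) slope [0.004 0.01  0.181]
0.09325807194018727 157 0.0963 ((0.4405868649482727, -0.2210947722196579), 0.022101489827036858) slope [-0.018  0.002  0.105]
0.08925807194018728 1577 0.09 ((0.44671252369880676, -0.22344323992729187), 0.03788094222545624) slope [ 0.002 -0.019  0.085]
0.08525807194018728 4884 0.0886 ((0.44747990369796753, -0.22455990314483643), 0.038900040090084076) slope [0.002 0.015 0.091]
0.08125807194018728 256 0.087 ((0.44739001989364624, -0.22470614314079285), 0.03881038352847099) slope [ 0.012 -0.003  0.081]
```

Plunger top is 123.5 mm above the foot (raised), the press is level, and flange underside = TCP − 0.044. Carry it to 130 mm before home, at a safe height.

```bash
python3 -m jog '[0,0.05,0.3,0,0,0,-0.5, 0,0.2,0.5,0,0,0,-0.5, 0,0.4,0.65,0,0,0,-0.5, 0,0.6,0.65,0,0,0,-0.5, 0.0,0.8,0.65,0,0,0,-0.5, 0,0.95,0.65,0,0,0,-0.5, 0,1,0.65,0,0,0,-0.5, 0,1,0.65,0,0,0,-0.5]' 90 && python3 -m jog '[0,0.15,0,0,0,0,-0.5, 0,0.35,0,0,0,0,-0.5, 0,0.55,0,0,0,0,-0.5, 0.03,0.75,0,0,0,0,-0.5, 0.05,0.92,0,0,0,0,-0.5, 0.06,1,0,0,0,0,-0.5, 0.06,1,0,0,0,0,-0.5, 0.06,1,0,0,0,0,-0.5]'; cat > rel.py <<'E'
from h import *
yaw=np.radians(-10.8); e=np.array([np.cos(yaw),np.sin(yaw)]); n=np.array([-e[1],e[0]])
def look(name):
  i,W=cloud('wrist'); st=env.get_state(); t=np.array(st['tcp_pos']); print('tcp',t.round(4),'F',np.array(st['wrist_force']).round(2),'s,t',(t[:2]@e).round(4),(t[:2]@n).round(4))
  cv2.imwrite('pics/'+name+'.png',i[:,:,::-1]); np.save(name+'.npy',W)
  s=W[...,:2]@e; y=W[...,:2]@n; z=W[...,2]
  d=np.hypot(W[...,0]-t[0],W[...,1]-t[1])
  m=(d<.05)&(abs(z-(t[2]-.039))<.004); p=W[m]; 
  if len(p)>100:
    (c,r)=cv2.minEnclosingCircle(p[:,:2].astype(np.float32)); c=np.array(c); print('flange s,t',(c@e).round(4),(c@n).round(4),'r',round(r,4),'ztop',np.median(p[:,2]).round(4),len(p))
  m=(z>.157)&(z<.167)&(abs(y-.265)<.06)&(s>.40)&(s<.60)&(d>.05)
  for lo in np.arange(.45,.55,.01):
    q=m&(s>lo)&(s<lo+.01); L=y[q&(y<.265)];R=y[q&(y>.265)]
    if len(L)>15 and len(R)>15: print(lo.round(2),'out',L.min().round(4),R.max().round(4),'in',L.max().round(4),R.min().round(4),'mid',((np.percentile(L,98)+np.percentile(R,2))/2).round(4),((np.percentile(L,2)+np.percentile(R,98))/2).round(4),'z',np.median(z[q]).round(4))
E
python3 -c "from rel import *; look('w4')"
```

```text
clock: 5.18
tcp_pos: [0.4482, -0.0227, 0.2582]
orientation: [-0.001, 0.093, 0.996, 0.001]
wrist_force: [-0.2, 0.0, -2.4]
finger_gap: 0.041
grip_force: 92.0
clock: 5.85
tcp_pos: [0.4609, 0.1734, 0.2574]
orientation: [-0.001, 0.095, 0.995, -0.001]
wrist_force: [-0.2, -0.4, -3.5]
finger_gap: 0.041
grip_force: 92.4
tcp [0.4609 0.1727 0.2577] F [ 0.2   0.37 -2.63] s,t 0.4204 0.256
flange s,t 0.419 0.2578 r 0.0391 ztop 0.2178 5215
```

```bash
python3 -m jog '[0.0065,0.035,0,0,0,0,-0.5, 0.0065,0.035,-0.1,0,0,0,-0.5, 0.0065,0.035,-0.18,0,0,0,-0.5, 0.0065,0.035,-0.22,0,0,0,-0.5, 0.0065,0.035,-0.22,0,0,0,-0.5,0.0065,0.035,-0.22,0,0,0,-0.5]'; python3 -c "
from rel import *
look('w5')
im=cv2.imread('pics/w5.png'); i2,S=cloud('scene'); np.save('s5.npy',S)
cv2.imwrite('pics/w5c.png',np.hstack([cv2.resize(im,(480,300)),cv2.resize(i2[115:215,255:361],(318,300),interpolation=cv2.INTER_CUBIC)[:,:,::-1]]))"
```

```text
clock: 6.4
tcp_pos: [0.4625, 0.1796, 0.2149]
orientation: [-0.0, 0.097, 0.995, -0.0]
wrist_force: [-0.6, 0.0, -1.7]
finger_gap: 0.0411
grip_force: 92.6
tcp [0.4631 0.1798 0.2156] F [ 0.26  0.26 -2.62] s,t 0.4212 0.2634
flange s,t 0.4195 0.2643 r 0.039 ztop 0.1752 5219
0.5 out 0.2235 0.3024 in 0.2322 0.2942 mid 0.2631 0.2629 z 0.162
0.51 out 0.2222 0.3042 in 0.2428 0.2934 mid 0.2674 0.2632 z 0.1619
0.52 out 0.2174 0.3082 in 0.2441 0.2934 mid 0.2687 0.2638 z 0.162
0.53 out 0.2225 0.3088 in 0.2444 0.2935 mid 0.269 0.2654 z 0.1619
0.54 out 0.2279 0.3083 in 0.2443 0.2935 mid 0.2689 0.268 z 0.1619
```

View pics/w5c.png

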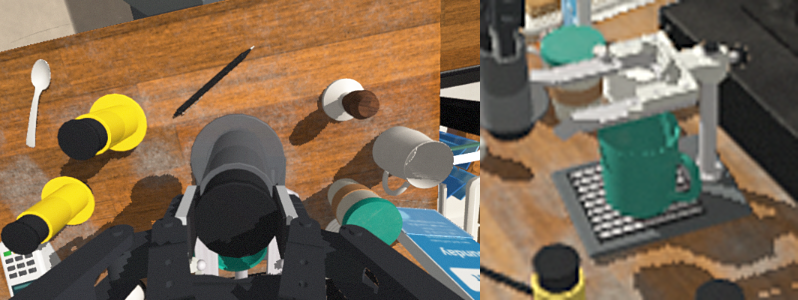

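Plate top is at z 0.162, the slot is 49 mm wide centred at t=0.2689, and the press is at t=0.2643. I shift it 4.4 mm sideways, then enter slowly.

```bash
python3 -m jog '[0.004,0.0215,0,0,0,0,-0.5, 0.004,0.0215,0,0,0,0,-0.5, 0.047,0.0135,0,0,0,0,-0.5, 0.09,0.0055,0,0,0,0,-0.5, 0.132,-0.003,0,0,0,0,-0.5, 0.175,-0.011,0,0,0,0,-0.5, 0.2175,-0.019,0,0,0,0,-0.5, 0.2175,-0.019,0,0,0,0,-0.5, 0.2175,-0.019,0,0,0,0,-0.5]'; python3 -c "
from rel import *
look('w6')"
```

```text
clock: 7.25
tcp_pos: [0.5067, 0.1761, 0.2145]
orientation: [-0.0, 0.096, 0.995, -0.0]
wrist_force: [-0.7, 0.1, -3.2]
finger_gap: 0.0406
grip_force: 92.5
tcp [0.5061 0.1762 0.2145] F [ 0.12  0.05 -2.69] s,t 0.4641 0.2679
flange s,t 0.4633 0.2692 r 0.0391 ztop 0.1748 5222
0.48 out 0.2222 0.3155 in 0.2248 0.3115 mid 0.2683 0.2688 z 0.1615
0.49 out 0.2218 0.3159 in 0.2247 0.3103 mid 0.2677 0.2686 z 0.1616
```

```bash
python3 -m jog '[0.04,-0.008,0,0,0,0,-0.5, 0.08,-0.015,0,0,0,0,-0.5, 0.12,-0.023,0,0,0,0,-0.5, 0.12,-0.023,0,0,0,0,-0.5, 0.12,-0.023,-0.01,0,0,0,-0.5, 0.12,-0.023,-0.02,0,0,0,-0.5, 0.12,-0.023,-0.028,0,0,0,-0.5, 0.12,-0.023,-0.028,0,0,0,-0.5, 0.12,-0.023,-0.028,0,0,0,-0.5]'; python3 -c "
from rel import *
look('w7')"
```

```text
clock: 8.05
tcp_pos: [0.5298, 0.1719, 0.2092]
orientation: [-0.0, 0.096, 0.995, -0.0]
wrist_force: [0.7, -0.4, -2.8]
finger_gap: 0.0407
grip_force: 92.6
tcp [0.5299 0.1719 0.2093] F [ 0.17  0.76 -1.99] s,t 0.4883 0.2681
flange s,t 0.4867 0.2694 r 0.039 ztop 0.1695 5217
0.45 out 0.2173 0.3201 in 0.2312 0.3057 mid 0.2686 0.2687 z 0.1617
0.46 out 0.2164 0.3207 in 0.2262 0.31 mid 0.2681 0.2685 z 0.162
0.51 out 0.2221 0.3159 in 0.2249 0.3119 mid 0.2684 0.269 z 0.1618
```

```bash
python3 -m jog '[0,0,-0.004,0,0,0,-0.5,0,0,-0.004,0,0,0,-0.5,0,0,-0.004,0,0,0,-0.5]'|grep force:; python3 -m jog '[0,0,-0.004,0,0,0,-0.5,0,0,-0.004,0,0,0,-0.5,0,0,-0.004,0,0,0,-0.5]'|grep -E "force:|tcp"
```

```text
wrist_force: [-0.7, 0.4, -3.2]
grip_force: 92.6
tcp_pos: [0.5302, 0.1718, 0.2077]
wrist_force: [-0.5, -0.1, -3.0]
grip_force: 92.6
```

```bash
for i in 1 2 3; do python3 -m jog '[0,0,-0.0025,0,0,0,-0.5,0,0,-0.0025,0,0,0,-0.5]'|grep -E "wrist_force:|tcp"; done
```

```text
tcp_pos: [0.5302, 0.1718, 0.2072]
wrist_force: [-0.0, 0.5, -2.8]
tcp_pos: [0.5303, 0.1718, 0.207]
wrist_force: [-0.2, -0.2, -1.0]
tcp_pos: [0.5304, 0.1719, 0.2069]
wrist_force: [-0.8, -0.2, 2.2]
```

Contact was felt at TCP z ≈ 0.207, so the plate is at about 0.162. I lift about 1.5 mm (mid-channel) and slide in.

```bash
python3 -m jog '[0,0,0.0075,0,0,0,-0.5, 0.03,-0.006,0.0075,0,0,0,-0.5, 0.06,-0.0115,0.0075,0,0,0,-0.5, 0.09,-0.017,0.0075,0,0,0,-0.5, 0.12,-0.023,0.0075,0,0,0,-0.5, 0.12,-0.023,0.0075,0,0,0,-0.5]'|grep -E "wrist_force:|tcp";  python3 -m jog '[0.01,-0.002,0,0,0,0,-0.5, 0.02,-0.004,0,0,0,0,-0.5, 0.03,-0.006,0,0,0,0,-0.5, 0.03,-0.006,0,0,0,0,-0.5]'|grep -E "wrist_force:|tcp"; python3 -c "
from rel import *
look('w8')"
```

```text
tcp_pos: [0.5551, 0.1668, 0.2071]
wrist_force: [0.1, -0.4, -3.8]
tcp_pos: [0.5584, 0.1663, 0.2074]
wrist_force: [-4.7, 0.6, -1.2]
tcp [0.5585 0.1662 0.2074] F [-3.93  1.55 -1.4 ] s,t 0.5174 0.2679
flange s,t 0.5224 0.2679 r 0.0498 ztop 0.1681 5970
0.45 out 0.217 0.3207 in 0.2342 0.303 mid 0.2685 0.2689 z 0.1617
0.46 out 0.217 0.3204 in 0.2399 0.2975 mid 0.2685 0.2685 z 0.1619
0.47 out 0.2217 0.3154 in 0.2418 0.2949 mid 0.2684 0.2688 z 0.1619
0.48 out 0.2218 0.316 in 0.2344 0.3019 mid 0.2679 0.2688 z 0.1619
0.49 out 0.2221 0.3159 in 0.226 0.3102 mid 0.2682 0.2688 z 0.1618
```

```bash
python3 -m jog '[0.015,-0.003,0.003,0,0,0,-0.5, 0.03,-0.006,0.003,0,0,0,-0.5, 0.045,-0.0085,0.003,0,0,0,-0.5,0.045,-0.0085,0.003,0,0,0,-0.5]'|grep -E "wrist_force:|tcp";  python3 -m jog '[0.015,-0.003,0,0,0,0,-0.5,0.03,-0.006,0,0,0,0,-0.5, 0.03,-0.006,0,0,0,0,-0.5]'|grep -E "wrist_force:|tcp"; python3 -c "
from rel import *
look('w9')
W=np.load('w9.npy');t=np.array(env.get_state()['tcp_pos'])
d=np.hypot(W[...,0]-t[0],W[...,1]-t[1]);m=(d<.018)&(W[...,2]>t[2]+.04)&(W[...,2]<t[2]+.065);p=W[m];print('top z',np.median(p[:,2]),np.linalg.lstsq(np.c_[p[:,:2],np.ones(len(p))],p[:,2],rcond=None)[0])"
```

```text
tcp_pos: [0.5699, 0.1641, 0.2079]
wrist_force: [0.3, -0.5, -5.0]
tcp_pos: [0.5769, 0.1628, 0.2085]
wrist_force: [1.4, -0.8, -4.8]
tcp [0.5769 0.1628 0.2085] F [ 1.42 -0.14 -4.82] s,t 0.5361 0.268
flange s,t 0.5361 0.268 r 0.05 ztop 0.1688 5775
0.45 out 0.2173 0.3205 in 0.2337 0.3029 mid 0.2684 0.2688 z 0.1618
0.46 out 0.2171 0.3207 in 0.2395 0.2976 mid 0.2685 0.2688 z 0.1619
0.47 out 0.2218 0.3154 in 0.2441 0.2933 mid 0.2688 0.2685 z 0.1619
0.48 out 0.2217 0.3158 in 0.2444 0.2931 mid 0.2689 0.2688 z 0.1619
0.49 out 0.222 0.3158 in 0.2444 0.2934 mid 0.2687 0.2688 z 0.162
0.5 out 0.2218 0.316 in 0.2331 0.3033 mid 0.2682 0.2688 z 0.1619
0.51 out 0.2218 0.3158 in 0.2248 0.3112 mid 0.2681 0.2688 z 0.1618
top z 0.26090010711539396 [0.00850605 0.01053513 0.25428432]
```

```bash
python3 -m jog '[0.01,-0.002,-0.003,0,0,0,-0.5,0.02,-0.004,-0.003,0,0,0,-0.5,0.03,-0.006,-0.003,0,0,0,-0.5,0.03,-0.006,-0.003,0,0,0,-0.5]'|grep -E "wrist_force:|tcp";  for i in 1 2; do python3 -m jog '[0.01,-0.002,0,0,0,0,-0.5,0.01,-0.002,0,0,0,0,-0.5]'|grep -E "wrist_force:|tcp"; done
```

```text
tcp_pos: [0.5822, 0.1618, 0.2079]
wrist_force: [1.6, -0.2, -3.6]
tcp_pos: [0.584, 0.1614, 0.2079]
wrist_force: [1.4, -0.6, -3.0]
tcp_pos: [0.5859, 0.161, 0.2079]
wrist_force: [2.0, -0.8, -3.1]
```

```bash
for i in 1 2 3 4; do python3 -m jog '[0.005,-0.001,0,0,0,0,-0.5,0.005,-0.001,0,0,0,0,-0.5]'|grep -E "wrist_force:|tcp"; done
```

```text
tcp_pos: [0.5864, 0.1608, 0.2078]
wrist_force: [0.8, 0.2, -3.6]
tcp_pos: [0.5871, 0.1608, 0.2077]
wrist_force: [-0.1, -1.3, -1.8]
tcp_pos: [0.5881, 0.1606, 0.2076]
wrist_force: [-0.0, 0.0, -3.0]
tcp_pos: [0.5893, 0.1603, 0.2077]
wrist_force: [-0.2, -0.1, -2.8]
```

```bash
for i in 1 2 3; do python3 -m jog '[0.005,-0.001,0,0,0,0,-0.5,0.005,-0.001,0,0,0,0,-0.5]'|grep -E "wrist_force:|tcp"; done
```

```text
tcp_pos: [0.5899, 0.1602, 0.2077]
wrist_force: [-1.3, 1.0, -2.1]
tcp_pos: [0.5905, 0.1601, 0.2077]
wrist_force: [-3.5, 0.2, -0.3]
tcp_pos: [0.5912, 0.16, 0.2077]
wrist_force: [-5.2, 1.8, 1.0]
```

The end stop is felt (5 N). I relax, set it down and release.

```bash
python3 -m jog '[-0.004,0.001,-0.003,0,0,0,-0.5,-0.004,0.001,-0.003,0,0,0,-0.5]'|grep -E "wrist_force:|tcp"; python3 -m jog '[0,0,0,0,0,0,0,0,0,0,0,0,0,0.5,0,0,0,0,0,0,1,0,0,0,0,0,0,1,0,0,0.1,0,0,0,1,0,0,0.3,0,0,0,1,0,0,0.4,0,0,0,1,0,0,0.4,0,0,0,1]' 20; python3 -c "
from rel import *
i,W=cloud('wrist');st=env.get_state();t=np.array(st['tcp_pos']);print(t,st['wrist_force'])
cv2.imwrite('pics/w10.png',i[:,:,::-1])
h=np.array([.589,.1605]);d=np.hypot(W[...,0]-h[0],W[...,1]-h[1])
for a,b in((.24,.275),):
  p=W[(d<.024)&(W[...,2]>a)&(W[...,2]<b)];c,r=cv2.minEnclosingCircle(p[:,:2].astype(np.float32));c=np.array(c);print(len(p),'topz',np.median(p[:,2]),c,r,'s,t',c@e,c@n,np.linalg.lstsq(np.c_[p[:,:2],np.ones(len(p))],p[:,2],rcond=None)[0])
"
```

```text
tcp_pos: [0.5909, 0.16, 0.2073]
wrist_force: [-4.6, 0.8, 1.6]
clock: 13.28
tcp_pos: [0.5941, 0.1601, 0.2931]
orientation: [0.005, 0.096, 0.995, 0.001]
wrist_force: [-0.4, 0.2, 0.2]
finger_gap: 0.0853
grip_force: 0.0
[0.59360782 0.16001422 0.29058191] [0.36675689 0.78073845 0.10502655]
3885 topz 0.25892368996636445 [0.5884099  0.16216235] 0.02159138210117817 s,t 0.5476013495638103 0.269547028307465 [ 0.06009111 -0.01207672  0.22519827]
```

View pics/w10.png

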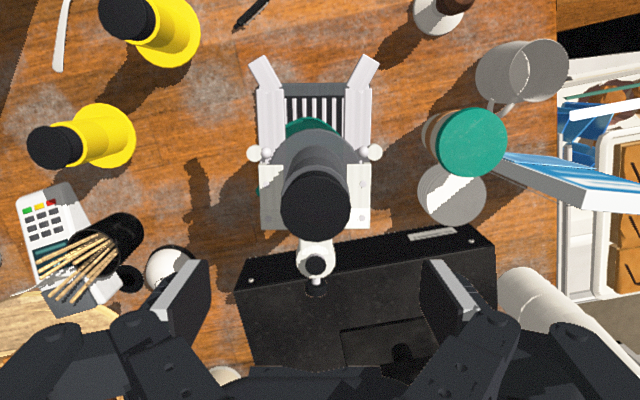

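The press sits home under the keeper. Its plunger top at (315,205) is raised, at z = 0.259, and the balls at (253,153) and (374,153) are behind the flange rim. I'll recheck the tilt with the arm settled while the fingers close.

```bash
python3 -m jog '[0,0,0.05,0,0,0,-1,0,0,0.05,0,0,0,-1,0,0,0.05,0,0,0,-1,0,0,0.05,0,0,0,-1,0,0,0.05,0,0,0,-1,0,0,0.05,0,0,0,-1,0,0,0.05,0,0,0,-1,0,0,0.05,0,0,0,-1,0,0,0.05,0,0,0,-1]' 40; python3 -c "
from rel import *
i,W=cloud('wrist');st=env.get_state();t=np.array(st['tcp_pos']);print(t,st['wrist_force'],st['orientation'])
h=np.array([.589,.1605]);d=np.hypot(W[...,0]-h[0],W[...,1]-h[1])
F=lambda p:np.linalg.lstsq(np.c_[p[:,:2],np.ones(len(p))],p[:,2],rcond=None)[0]
p=W[(d<.024)&(W[...,2]>.25)&(W[...,2]<.268)];c,r=cv2.minEnclosingCircle(p[:,:2].astype(np.float32));c=np.array(c);print(len(p),'topz',np.median(p[:,2]),c,r,'s,t',c@e,c@n,F(p))
s=W[...,:2]@e-.548;y=W[...,:2]@n-.2687;z=W[...,2]
p=W[(s<-.025)&(s>-.039)&(abs(y)<.02)&(z>.155)&(z<.175)];print('flange',len(p),np.median(p[:,2]),F(p))
m=(z>.155)&(z<.175)&(s<-.02)&(s>-.06)&(abs(y)<.02);print('front edge s',np.percentile(s[m],1))
"
```

```text
clock: 14.08
tcp_pos: [0.5914, 0.1599, 0.297]
orientation: [-0.0, 0.096, 0.995, 0.0]
wrist_force: [0.0, 0.8, -0.7]
finger_gap: 0.0003
grip_force: 0.0
[0.59135881 0.15994989 0.2970479 ] [ 0.6129842  -0.50112954  0.18839947] [-2.68887144e-05  9.60386652e-02  9.95377603e-01  3.75619758e-05]
3626 topz 0.2589819232105147 [0.58864594 0.16207318] 0.021534765139222145 s,t 0.5478499116589461 0.26950366761393096 [ 0.00812775 -0.00228333  0.2545429 ]
flange 685 0.16688157151471858 [ 0.03689498 -0.01016741  0.14798507]
front edge s -0.03762122648502217
```

```bash
python3 -m jog '[-0.011,0.004,-0.05,0,0,0,-1,-0.011,0.004,-0.1,0,0,0,-1,-0.011,0.004,-0.15,0,0,0,-1,-0.011,0.004,-0.17,0,0,0,-1,-0.011,0.004,-0.17,0,0,0,-1]'|grep -E "wrist_force:|tcp"; for i in 1 2 3; do python3 -m jog '[0,0,-0.008,0,0,0,-1,0,0,-0.016,0,0,0,-1,0,0,-0.022,0,0,0,-1]'|grep -E "wrist_force:|tcp"; done
```

```text
tcp_pos: [0.5886, 0.1607, 0.262]
wrist_force: [-0.4, -0.4, 0.4]
tcp_pos: [0.5895, 0.1607, 0.2592]
wrist_force: [0.1, 0.5, 0.5]
tcp_pos: [0.5892, 0.1607, 0.2543]
wrist_force: [0.2, 1.0, -1.1]
tcp_pos: [0.5892, 0.1607, 0.2497]
wrist_force: [0.8, -0.4, 0.6]
```

```bash
python3 -c "
from rel import *
i,W=cloud('wrist');st=env.get_state();t=np.array(st['tcp_pos']);print(t,st['finger_gap'])
cv2.imwrite('pics/w11.png',i[:,:,::-1])
h=np.array([.589,.1605]);d=np.hypot(W[...,0]-h[0],W[...,1]-h[1])
q=W[d<.024];hh,ee=np.histogram(q[:,2],bins=np.arange(.2,.3,.003));print([(round(float(a),3),int(b)) for a,b in zip(ee,hh) if b>20])
"
```

```text
[0.58903145 0.16071035 0.24945382] -0.0001239704054795422
[(0.2, 49), (0.203, 62), (0.206, 56), (0.209, 58), (0.212, 62), (0.215, 64), (0.218, 62), (0.221, 72), (0.224, 69), (0.227, 79), (0.23, 80), (0.233, 520), (0.236, 322), (0.239, 95), (0.242, 95), (0.245, 86), (0.248, 30), (0.254, 72), (0.257, 3341), (0.26, 157), (0.275, 25), (0.278, 80), (0.281, 166), (0.284, 204), (0.287, 226), (0.29, 239), (0.293, 272), (0.296, 238)]
```

View pics/w11.png

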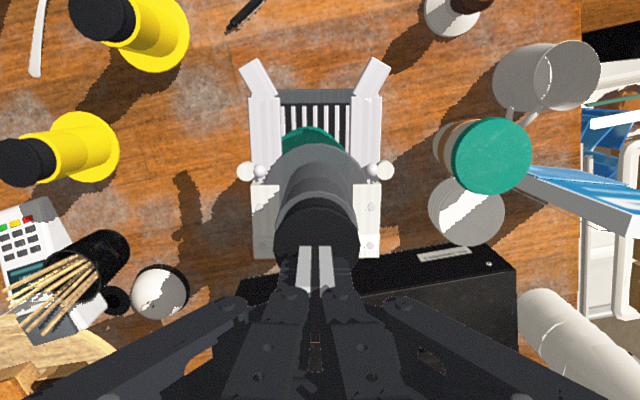

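The fingertips are over the plunger, at (315,255), but have not yet reached it: its top is still at 0.258. I continue down slowly.

```bash
for i in 1 2 3 4 5; do python3 -m jog '[0,0,-0.005,0,0,0,-1,0,0,-0.01,0,0,0,-1]'|grep -E "wrist_force:|tcp"; done
```

```text
tcp_pos: [0.5892, 0.1607, 0.2479]
wrist_force: [-0.2, -0.2, -0.6]
tcp_pos: [0.5892, 0.1607, 0.2459]
wrist_force: [-0.3, -1.0, -0.6]
tcp_pos: [0.5892, 0.1608, 0.2438]
wrist_force: [0.1, -0.6, -0.1]
tcp_pos: [0.5892, 0.1607, 0.2418]
wrist_force: [0.1, 0.3, 0.2]
tcp_pos: [0.5892, 0.1607, 0.2398]
wrist_force: [0.4, -1.0, 0.1]
```

```bash
python3 -c "
from rel import *
i,W=cloud('wrist');st=env.get_state();t=np.array(st['tcp_pos'])
s=W[...,:2]@e-t[:2]@e;y=W[...,:2]@n-t[:2]@n;z=W[...,2]
for v in range(205,330,7): print(v,[tuple((np.array([s[v,u],y[v,u],z[v,u]])*1000).round(0).astype(int)) for u in (285,303,315,328,345)])
j,S=cloud('scene');cv2.imwrite('pics/s12.png',cv2.resize(np.hstack([j[80:200,240:400],i[150:270,235:395]]),(800,300),interpolation=cv2.INTER_CUBIC)[:,:,::-1])
"
```

```text
205 [(np.int64(-17), np.int64(-15), np.int64(231)), (np.int64(-19), np.int64(-5), np.int64(240)), (np.int64(-20), np.int64(1), np.int64(241)), (np.int64(-19), np.int64(7), np.int64(239)), (np.int64(-18), np.int64(16), np.int64(235))]
212 [(np.int64(-14), np.int64(-14), np.int64(236)), (np.int64(-19), np.int64(-5), np.int64(249)), (np.int64(-21), np.int64(1), np.int64(257)), (np.int64(-21), np.int64(7), np.int64(256)), (np.int64(-15), np.int64(16), np.int64(236))]
219 [(np.int64(-12), np.int64(-14), np.int64(240)), (np.int64(-19), np.int64(-4), np.int64(260)), (np.int64(-19), np.int64(1), np.int64(258)), (np.int64(-19), np.int64(7), np.int64(259)), (np.int64(-14), np.int64(15), np.int64(246))]
226 [(np.int64(-15), np.int64(-13), np.int64(258)), (np.int64(-16), np.int64(-5), np.int64(260)), (np.int64(-15), np.int64(1), np.int64(258)), (np.int64(-15), np.int64(7), np.int64(258)), (np.int64(-15), np.int64(14), np.int64(259))]
233 [(np.int64(-12), np.int64(-13), np.int64(258)), (np.int64(-12), np.int64(-5), np.int64(259)), (np.int64(-12), np.int64(1), np.int64(259)), (np.int64(-12), np.in
[... 2379 characters left out ...]
4(313))]
310 [(np.int64(-11), np.int64(-8), np.int64(317)), (np.int64(-12), np.int64(-3), np.int64(318)), (np.int64(-1), np.int64(1), np.int64(302)), (np.int64(-12), np.int64(5), np.int64(318)), (np.int64(-11), np.int64(10), np.int64(317))]
317 [(np.int64(-12), np.int64(-8), np.int64(321)), (np.int64(-11), np.int64(-3), np.int64(320)), (np.int64(1), np.int64(1), np.int64(303)), (np.int64(-12), np.int64(4), np.int64(321)), (np.int64(-12), np.int64(9), np.int64(321))]
324 [(np.int64(-17), np.int64(-7), np.int64(331)), (np.int64(-11), np.int64(-3), np.int64(323)), (np.int64(4), np.int64(1), np.int64(303)), (np.int64(-11), np.int64(4), np.int64(323)), (np.int64(-17), np.int64(8), np.int64(331))]
```

View pics/s12.png

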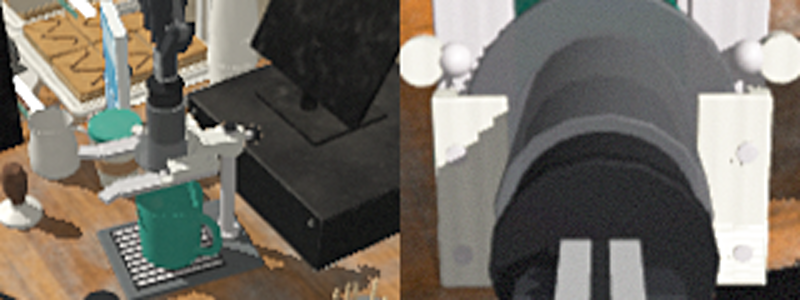

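The tips measure at about z 0.263, higher than the reported TCP, and still clear of the plunger top at 0.259. I continue down by feel.

```bash
for i in 1 2 3 4 5; do python3 -m jog '[0,0,-0.005,0,0,0,-1,0,0,-0.01,0,0,0,-1]'|grep -E "wrist_force:|tcp"; done
```

```text
tcp_pos: [0.5893, 0.1607, 0.238]
wrist_force: [-0.4, 1.2, -0.8]
tcp_pos: [0.5892, 0.1607, 0.2358]
wrist_force: [-0.1, 0.6, 0.2]
tcp_pos: [0.5893, 0.1607, 0.2342]
wrist_force: [-1.7, -0.5, 6.6]
tcp_pos: [0.5893, 0.1607, 0.2333]
wrist_force: [-2.5, 0.2, 7.3]
tcp_pos: [0.5893, 0.1608, 0.2316]
wrist_force: [-2.1, -0.6, 7.0]
```

The plunger is felt at TCP 0.235, with the 7 N seal drag. I push the rest.

```bash
for i in 1 2 3; do python3 -m jog '[0,0,-0.007,0,0,0,-1,0,0,-0.014,0,0,0,-1,0,0,-0.02,0,0,0,-1]'|grep -E "wrist_force:|tcp"; done; for i in 1 2; do python3 -m jog '[0,0,-0.004,0,0,0,-1,0,0,-0.004,0,0,0,-1]'|grep -E "wrist_force:|tcp"; done
```

```text
tcp_pos: [0.5893, 0.1607, 0.2276]
wrist_force: [-2.0, -0.9, 7.9]
tcp_pos: [0.5893, 0.1607, 0.2236]
wrist_force: [-2.6, -1.2, 8.2]
tcp_pos: [0.5893, 0.1608, 0.2196]
wrist_force: [-2.6, -0.2, 7.6]
tcp_pos: [0.5893, 0.1608, 0.2186]
wrist_force: [-2.0, -1.2, 6.5]
tcp_pos: [0.5893, 0.1607, 0.2178]
wrist_force: [-2.4, -0.7, 5.3]
```

```bash
for i in 1 2 3 4; do python3 -m jog '[0,0,-0.0025,0,0,0,-1,0,0,-0.0025,0,0,0,-1]'|grep -E "wrist_force:|tcp"; done
```

```text
tcp_pos: [0.5893, 0.1607, 0.2173]
wrist_force: [-2.0, 0.1, 7.0]
tcp_pos: [0.5893, 0.1607, 0.217]
wrist_force: [-2.8, -0.0, 6.9]
tcp_pos: [0.5893, 0.1607, 0.2169]
wrist_force: [-2.6, -0.7, 9.0]
tcp_pos: [0.5894, 0.1608, 0.2168]
wrist_force: [-4.4, -0.8, 10.3]
```

The stop is reached: 18 mm of travel, and the force is now rising. I dwell, retract and check.

```bash
python3 -m jog '[0,0,-0.003,0,0,0,-1,0,0,-0.003,0,0,0,-1,0,0,-0.003,0,0,0,-1,0,0,-0.003,0,0,0,-1,0,0,0.05,0,0,0,-1,0,0,0.2,0,0,0,-1,0,0,0.4,0,0,0,-1,0,0,0.5,0,0,0,-1,0,0,0.5,0,0,0,-1,0,0,0.5,0,0,0,-1]'; python3 -c "
from rel import *
i,W=cloud('wrist');cv2.imwrite('pics/w13.png',i[:,:,::-1])
h=np.array([.589,.1615]);d=np.hypot(W[...,0]-h[0],W[...,1]-h[1])
F=lambda p:np.linalg.lstsq(np.c_[p[:,:2],np.ones(len(p))],p[:,2],rcond=None)[0]
p=W[(d<.023)&(W[...,2]>.236)&(W[...,2]<.265)];c,r=cv2.minEnclosingCircle(p[:,:2].astype(np.float32));c=np.array(c);print(len(p),'topz',np.median(p[:,2]),c,r,'s,t',c@e,c@n,F(p))
s=W[...,:2]@e-.548;y=W[...,:2]@n-.2687;z=W[...,2]
m=(z>.155)&(z<.175)&(s<-.02)&(s>-.06)&(abs(y)<.02);print('front edge s',np.percentile(s[m],1),'flange z',np.median(z[m]))
print(env.get_state()['wrist_force'])"
```

```text
clock: 19.7
tcp_pos: [0.5902, 0.1608, 0.316]
orientation: [0.002, 0.096, 0.995, 0.0]
wrist_force: [-0.2, -0.0, -1.1]
finger_gap: -0.0
grip_force: 0.0
2784 topz 0.24145019477966775 [0.5882901  0.16196194] 0.02260398492217064 s,t 0.5475212185963723 0.26932772304543107 [ 0.01675734 -0.00240105  0.23185969]
front edge s -0.037968301425549474 flange z 0.1670735221162196
[ 0.25374388  0.49446875 -0.44847958]
```

View pics/w13.png

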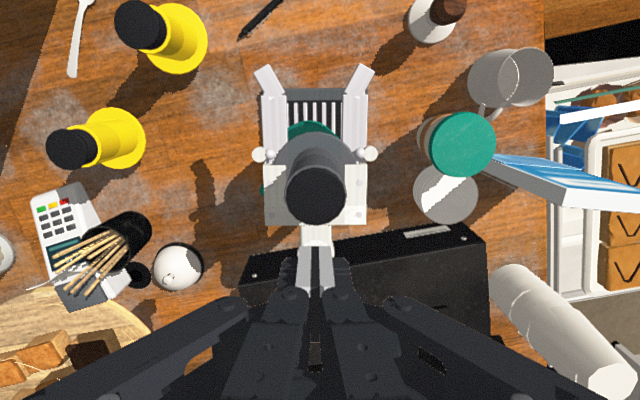

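The plunger top is at 0.2415, level and fully down (17.5 mm or more). The press is still home, the mug is in place below it, and the gripper is clear.

```bash
python3 -c "
from workcell import env
print(env.hand_in())"
```

```text
the job is handed in; nothing more can be done
None
```

The press is snapped home in the fork, its plunger was then pushed fully down, and I handed the job in at about 20 s; the hand-in returned no verdict.

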